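# Level the casting plate so that it stands firm

### The job

The steel casting plate leans towards its two orange screws, which have been backed off, and it may rock. Turn both screws down until the plate is level, with the bubble inside its ring, and stands firm, with all four feet carrying a good share of the load so that no corner rocks. Work gently: do not bear down hard on the screws, shove or tip the plate, let the mould on it slide, or move the things around it.

Things in the scene. Friction and masses are not known exactly. Their poses are not given: they have to be found in the camera images.
- plate: Loose steel levelling plate, 3.5 kg with its mould. Its x points from the screws (front, robot's side) to the rear, z up. Origin 40 mm below the top face. Top face x -90 to +130, y -140 to +140 mm, 6 mm thick, plus an ear 56 mm wide out to x -130 round each screw. Feet: front at x -105, y +-110 on the screws; rear at x +70, y +-110, not adjustable. Starts 0.8 to 2.8 deg low in front.
- top_left (a point): Centre of the top of the left screw's knob (plate x -105, y +110); axes turn with the knob. Orange, upright, round, 36 mm across, 24 mm tall, all below this point; its underside is some 20 to 31 mm above the plate. Clockwise from above drives knob, screw and foot down through the plate, 10 mm per turn (1.6 mm per rad). Drag 0.04 N m; the screw stays where it is left.
- top_right (a point): The same for the right screw (plate x -105, y -110). Each screw starts 2.3 to 3.3 rad short of level, up to 1.9 rad more where the rubber is worn. While a foot hangs free its knob sinks as it turns; once the foot stands, the knob keeps its height and the plate climbs.
- vial (a point): Centre of the round bubble level, plate x -70, y 0, 6 mm above the top face: black housing 38 mm across, yellow-green disc, thin black ring 15 mm across. The pale bubble, 7 mm across, moves to the high side, 5 mm per degree of lean; inside the ring means below 0.7 deg.
- foot_left: Foot of the left screw with its black rubber sole. Origin on the screw's axis, 89 mm below the knob's top, where an unworn sole ends. All four soles are worn by unknown amounts, up to 3 mm in front and 1 mm at the rear, so no pose tells whether a foot bears. Each sole gives about 0.03 mm per N.
- foot_right: Foot of the right screw, the same. With even load each front foot carries about 6 N. With the other three feet standing, a front foot comes from first touch to even load in about 0.45 rad (0.7 mm) more turn; some 0.9 rad past the touch the other front foot lifts.
- rear_left: Rear left foot (plate x +70, y +110) with its rubber sole; origin fixed to the plate, 40 mm below its top face. With even load each rear foot carries about 11 N. If a front foot hangs free, a push of about 5 N on its corner rocks the plate.
- rear_right: Rear right foot (plate x +70, y -110), the same.
- mould: Blue casting mould with four round cups, 110 by 110 by 18 mm, 0.45 kg, loose on the plate behind the level; origin at the centre of its underside.
- bottle: Bottle with an orange label, 60 mm across, 200 mm tall, behind and left of the plate; origin at the centre of its underside.
- bowl: White bowl, 110 mm across, 55 mm tall, beside the plate; origin at the centre of its underside.
- jar: Yellow jar with a white lid, 60 mm across, 65 mm tall, beside the plate, on the other side from the bowl; origin at the centre of its underside.

How it is judged:
By the outcome, as a careful person would: the job done as asked, in the order asked, and still so for the second after the job is handed in, with the robot touching nothing.
It also fails if it takes over 72 s, if anything falls off the work surface, if the arm or the gripper's body presses on something with over 40 N, if the wrist force passes 120 N, or if a joint passes its speed limit or range.

### The arm

A 6-joint arm with a two-finger parallel gripper is mounted at the origin on the work surface. World frame = base frame: x ahead of the robot, y to its left, z up, the work surface at z = 0. Lengths are in m, angles in rad, forces in N, time in s.
With the tool pointing down it reaches from about 0.375 to 0.75 m from the base axis. Payload 9 kg.
Tool frame: the origin (TCP) lies between the finger pads; the fingertips stand 19 mm ahead of it and the grasp point (between the pads) is the TCP (nose_length is the distance from the TCP to the fingertips, in m); z points along the fingers, y is the line along which they close (so a half turn about z gives the same grasp; the last joint's range is limited). The gripper opens to 85 mm and grips with 20 to 120 N. Pads are 22 mm wide; open, the fingers measure 114 mm over their backs; the gripper's body (76 mm by 85 mm) begins 54 mm behind the grasp point. The pads swing forward as they close: fully open they stand 13 mm farther back than shut.
Start: joints at [0.97, 0.104, 0.097, 1.564, 0, 1.353], TCP at [0.224, 0.557, 0.25] pointing down, gripper open.
Joint ranges: [-2.99, 2.99], [-0.84, 1.86], [-1.1, 1.16], [-1.84, 2.11], [-1.51, 1.56], [-3.14, 3.14]. Speed limits (rad/s): [2.22, 2.22, 2.57, 3.14, 3.14, 3.14].

### API

Orientations are given as a unit quaternion [w, x, y, z].
In Python, from cell import * gives the robot as it stands. The module is installed in compiled form; this text tells all that it offers.
- The arm moves only by the tool servo_tool, never from a script. Its argument "commands" is a list of rows, each an object of numbers: "tx", "ty", "tz": the shift along the tool's x, y, z in units of 400 mm (1.0 is 400 mm); "ax", "ay", "az": the turn, a rotation vector about the tool's x, y, z in units of 45 degrees (1.0 is 45 degrees); "fingers": the opening, from 0 (shut) to 1 (fully open). A call has 1 to 12 rows; each row is the pose to reach, as a shift and turn from the pose commanded when the call began, along the tool's axes at that moment; what a row does not reach only later rows make up. A row lasts 1/10 s, in which the tool goes at most 50 mm and 8.59 degrees, less where a joint would pass 70% of its speed; a pose out of reach is approached as far as the arm can. A call with a number of a shift or a turn outside -1 to 1 is refused whole. A call with a gripper value outside its range is refused whole. The fingers move at their own pace and stop on an object; the grip force is fixed at half the most. Time passes only in rows, so rows that repeat a pose let the fingers close. It gives the time, the measured TCP pose, the force, the opening and the grip force at its end, in the units of the state.
- observe(): the state, without advancing time (a new reading comes with each control period).
- snapshot(name): name is "scene" or "top" or "wrist"; returns the picture (420x560x3 uint8, red, green, blue); there is no depth.
- camera_info(name): a dict with "fx", "fy", "cx", "cy" (pixels), "R" (3x3) and "t" (3): a world point X has camera coordinates R X + t; the wrist camera has in their place "T_tool_cam" (4x4, takes a point from camera to tool coordinates, whose origin is the TCP and whose axes are the flange's). Camera axes: x right, y down, z forward; pixel columns grow to the right and rows downward; lengths in m; the calibration is good to about 2 mm. A picture is of the moment at which its call begins: read the wrist's pose just before it. camera_info takes no time and is no camera call.
- sign_off(): hands the job in; it is judged then, once.
The state is a dict: "clock": time; "qpos": joint angles; "joint_velocities": joint speeds; "effort": joint torques, N m; "eef_pos": TCP position; "orientation": TCP orientation; "wrist_force": force on the tool from outside, world axes, zero at the start; "moment": the same for the moment, N m; "opening": opening from 0.0 (shut) to 1.0 (fully open); "finger_force": force on a finger pad.
Only numpy, scipy, OpenCV 4.12 (cv2) and the standard library are available. Lean on these libraries where they do the work, as an engineer would, in place of code of your own. Each camera call takes 0.05 s, during which the arm holds its last target. There are 200 camera calls.

## Working session

There is one attempt and no reset: what is moved stays moved. The work goes in short steps, Python scripts to look and compute and a tool call to move; the robot and the scene stay as the last step left them, time stands still between calls to the robot, and variables do not carry over. Pictures are saved under pics/ and viewed, at most 10 in all, crops included, and the job is handed in when it is done.

Besides the shell and the picture viewer there is one more tool, called as name([rows], argument=value, ...), one row to a line, values as JSON. servo_tool: Moves the arm, as the interface text tells. Its arguments: {"type":"object","properties":{"commands":{"type":"array","items":{"type":"object","properties":{"tx":{"type":"number"},"ty":{"type":"number"},"tz":{"type":"number"},"ax":{"type":"number"},"ay":{"type":"number"},"az":{"type":"number"},"fingers":{"type":"number"}}}}},"required":["commands"]}

```bash
mkdir -p pics; cat > h.py <<'E'
from cell import *
import numpy as np, cv2
from scipy.spatial.transform import Rotation as Ro
def save(n,im,f=1,crop=None):
    if crop: im=im[crop[0]:crop[1],crop[2]:crop[3]]
    im=cv2.resize(im,None,fx=f,fy=f,interpolation=cv2.INTER_CUBIC)
    cv2.imwrite(f'pics/{n}.png',im[:,:,::-1])
def cam(n,s=None):
    c=camera_info(n)
    if n=='wrist':
        T=np.array(c['T_tool_cam']); q=s['orientation']
        R=Ro.from_quat([q[1],q[2],q[3],q[0]]).as_matrix()
        Rw=R@T[:3,:3]; o=R@T[:3,3]+s['eef_pos']
    else:
        Rw=np.array(c['R']).T; o=-Rw@np.array(c['t'])
    return c,Rw,o
def ray(n,u,v,z,s=None):
    c,Rw,o=cam(n,s); d=Rw@np.array([(u-c['cx'])/c['fx'],(v-c['cy'])/c['fy'],1])
    return o+d*(z-o[2])/d[2]
def proj(n,X,s=None):
    c,Rw,o=cam(n,s); p=Rw.T@(np.array(X)-o); return c['fx']*p[0]/p[2]+c['cx'],c['fy']*p[1]/p[2]+c['cy']
E
python3 - <<'E'
from h import *
s=observe(); print(s)
a=snapshot('top'); b=snapshot('scene')
np.save('top0.npy',a); np.save('scene0.npy',b)
save('a',np.vstack([a,b]),0.7)
for n in('top','scene','wrist'): print(n,camera_info(n)); print(cam(n,s)[2])
E
```

```text
{'clock': 0.0, 'qpos': array([ 9.70292708e-01,  1.04695030e-01,  9.64781129e-02,  1.56387426e+00,
       -3.88968097e-05,  1.35307688e+00]), 'joint_velocities': array([ 8.31689778e-04,  4.09763559e-05,  1.69938484e-04, -8.24505501e-04,
        2.07885716e-03, -5.84002693e-04]), 'effort': array([ 1.41130502e-03, -5.56925690e+01,  5.03651118e+01,  1.66796870e-02,
       -3.13417067e-04, -1.91595194e-05]), 'eef_pos': array([0.22394384, 0.5563217 , 0.24952966]), 'orientation': array([-2.39697911e-04,  1.90225693e-01,  9.81740172e-01, -6.01730907e-04]), 'wrist_force': array([ 0.17860166,  0.07558243, -0.41591072]), 'moment': array([0.00707101, 0.04895585, 0.04479393]), 'finger_force': 0.0, 'opening': 0.9927613798220848}
top {'fx': 530.4431047604656, 'fy': 530.4431047604656, 'cx': 286.66533261450326, 'cy': 214.64194470478128, 'R': array([[-0.0129038 , -0.99957887,  0.02599184],
       [-0.99109746,  0.00934087, -0.1328103 ],
       [ 0.13251158, -0.02747421, -0.99080061]]), 't': array([0.02679372, 0.63798193, 0.99912066])}
[0.50025295 0.04827317 1.07396351]
scene {'fx': 435.78503574395484, 'fy': 435.78503574395484, 'cx': 281.4381452863856, 'cy': 206.90942344087438, 'R': array([[ 0.32869605,  0.94420661,  0.02080328],
       [ 0.54483915, -0.17158447, -0.82079782],
       [-0.77143321,  0.28112744, -0.57083987]]), 't': array([-0.24594123, -0.29059416,  1.36843345])}
[ 1.294822   -0.20234631  0.5477537 ]
wrist {'fx': 359.7460655106858, 'fy': 359.7460655106858, 'cx': 277.14269787234457, 'cy': 209.3486211585005, 'T_tool_cam': array([[-4.85207575e-04, -9.55668706e-01, -2.94443693e-01,
         7.48594284e-02],
       [ 9.99999878e-01, -4.92024119e-04, -5.09281171e-05,
         1.19640405e-04],
       [-9.62029909e-05, -2.94443682e-01,  9.55668828e-01,
        -1.23367962e-01],
       [ 0.00000000e+00,  0.00000000e+00,  0.00000000e+00,
         1.00000000e+00]])}
[0.1546331  0.58452754 0.37291546]
```

View pics/a.png

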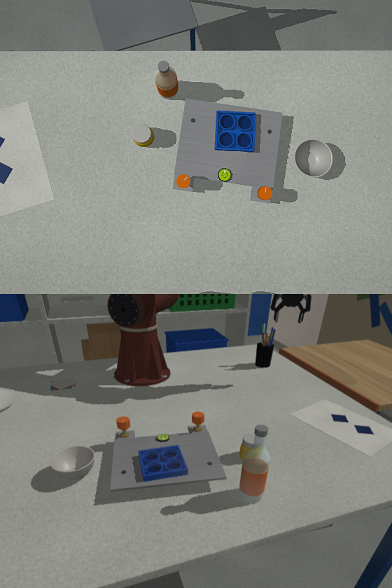

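```bash
python3 - <<'E'
from h import *
a=np.load('top0.npy'); hsv=cv2.cvtColor(a,cv2.COLOR_RGB2HSV)
m=((hsv[...,0]>5)&(hsv[...,0]<17)&(hsv[...,1]>190)&(hsv[...,2]>120)).astype(np.uint8)
n,l,st,c=cv2.connectedComponentsWithStats(m)
for i in range(1,n):
    if st[i,4]>30: print('or',st[i],c[i],ray('top',*c[i],0.085))
m=((hsv[...,0]>25)&(hsv[...,0]<50)&(hsv[...,1]>120)&(hsv[...,2]>100)).astype(np.uint8)
n,l,st,c=cv2.connectedComponentsWithStats(m)
for i in range(1,n):
    if st[i,4]>30: print('yg',st[i],c[i],ray('top',*c[i],0.044))
for n_,u,v,z in [('bowl',448,226,.05),('jar',205,190,.065),('bottle',238,110,.1)]: print(n_,ray('top',u,v,z))
E
```

```text
or [224 123   8  13  34] [227.55882353 128.76470588] [0.79973612 0.13208948 0.085     ]
or [252 249  20  20 280] [261.25357143 258.7       ] [0.55034828 0.06916318 0.085     ]
or [368 266  21  20 309] [377.71521036 276.00970874] [ 0.51568919 -0.14717883  0.085     ]
yg [312 241  17  17 209] [320.33014354 249.50717703] [ 0.56894188 -0.04492902  0.044     ]
bowl [ 0.61178143 -0.29587057  0.05      ]
jar [0.68450576 0.17684785 0.065     ]
bottle [0.83184058 0.11111254 0.1       ]
```

servo_tool([
  {"tx": -0.681, "ty": -0.535, "az": -1, "fingers": 0.7},
  {"tx": -0.681, "ty": -0.535, "az": -1, "fingers": 0.7},
  {"tx": -0.681, "ty": -0.535, "az": -1, "fingers": 0.7},
  {"tx": -0.681, "ty": -0.535, "az": -1, "fingers": 0.7},
  {"tx": -0.681, "ty": -0.535, "az": -1, "fingers": 0.7},
  {"tx": -0.681, "ty": -0.535, "az": -1, "fingers": 0.7},
  {"tx": -0.681, "ty": -0.535, "az": -1, "fingers": 0.7},
])

```text
invalid input
```

servo_tool([
  {"tx": -0.103, "ty": -0.862, "az": -1, "fingers": 0.7},
  {"tx": -0.103, "ty": -0.862, "az": -1, "fingers": 0.7},
  {"tx": -0.103, "ty": -0.862, "az": -1, "fingers": 0.7},
  {"tx": -0.103, "ty": -0.862, "az": -1, "fingers": 0.7},
  {"tx": -0.103, "ty": -0.862, "az": -1, "fingers": 0.7},
  {"tx": -0.103, "ty": -0.862, "az": -1, "fingers": 0.7},
  {"tx": -0.103, "ty": -0.862, "az": -1, "fingers": 0.7},
])

```text
invalid input
```

servo_tool([
  {"az": -1, "fingers": 0.7},
  {"az": -1, "fingers": 0.7},
  {"az": -1, "fingers": 0.7},
  {"az": -1, "fingers": 0.7},
  {"az": -1, "fingers": 0.7},
  {"az": -1, "fingers": 0.7},
])

```text
invalid input
```

servo_tool([
  {"az": -1, "fingers": 0.7},
  {"az": -1, "fingers": 0.7},
  {"az": -1, "fingers": 0.7},
  {"az": -1, "fingers": 0.7},
  {"az": -1, "fingers": 0.7},
  {"az": -1, "fingers": 0.7},
  {"az": -1, "fingers": 0.7},
])

```text
invalid input
```

```bash
python3 - <<'E'
from h import *
s=observe(); print(s['clock'],s['qpos'],s['eef_pos'],s['orientation'],s['wrist_force'],s['opening'])
a=snapshot('wrist'); np.save('w1.npy',a); save('w1',a)
E
```

```text
0.1 [ 9.70307252e-01  1.04658751e-01  9.65794764e-02  1.56390754e+00
 -1.99987141e-05  1.35309560e+00] [0.22394619 0.55634973 0.24960671] [-2.27601497e-04  1.90227757e-01  9.81739806e-01 -5.50102981e-04] [-0.99013087 -0.11258385 -0.35297598] 0.9986874652796847
```

View pics/w1.png

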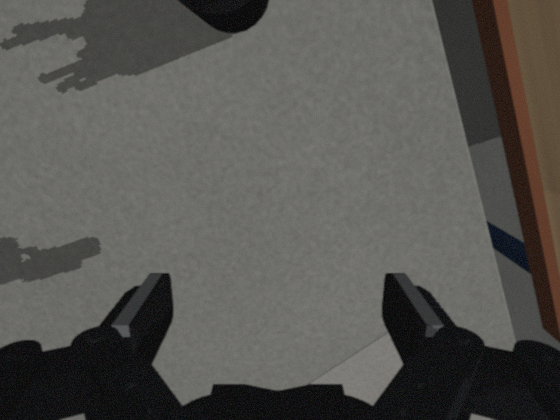

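servo_tool([
  {"tx": -0.681, "ty": -0.535, "tz": 0, "ax": 0, "ay": 0, "az": -1, "fingers": 0.7},
  {"tx": -0.681, "ty": -0.535, "tz": 0, "ax": 0, "ay": 0, "az": -1, "fingers": 0.7},
  {"tx": -0.681, "ty": -0.535, "tz": 0, "ax": 0, "ay": 0, "az": -1, "fingers": 0.7},
  {"tx": -0.681, "ty": -0.535, "tz": 0, "ax": 0, "ay": 0, "az": -1, "fingers": 0.7},
  {"tx": -0.681, "ty": -0.535, "tz": 0, "ax": 0, "ay": 0, "az": -1, "fingers": 0.7},
  {"tx": -0.681, "ty": -0.535, "tz": 0, "ax": 0, "ay": 0, "az": -1, "fingers": 0.7},
  {"tx": -0.681, "ty": -0.535, "tz": 0, "ax": 0, "ay": 0, "az": -1, "fingers": 0.7},
])

```text
clock: 0.85
eef_pos: [0.3878, 0.2713, 0.2502]
orientation: [0.0, -0.202, 0.979, 0.0]
wrist_force: [1.6, 1.2, 0.1]
opening: 0.702
finger_force: 0.0
```

servo_tool([
  {"tx": -0.103, "ty": -0.862, "tz": 0, "ax": 0, "ay": 0, "az": -1, "fingers": 0.7},
  {"tx": -0.103, "ty": -0.862, "tz": 0, "ax": 0, "ay": 0, "az": -1, "fingers": 0.7},
  {"tx": -0.103, "ty": -0.862, "tz": 0, "ax": 0, "ay": 0, "az": -1, "fingers": 0.7},
  {"tx": -0.103, "ty": -0.862, "tz": 0, "ax": 0, "ay": 0, "az": -1, "fingers": 0.7},
  {"tx": -0.103, "ty": -0.862, "tz": 0, "ax": 0, "ay": 0, "az": -1, "fingers": 0.7},
  {"tx": -0.103, "ty": -0.862, "tz": 0, "ax": 0, "ay": 0, "az": -1, "fingers": 0.7},
  {"tx": -0.103, "ty": -0.862, "tz": 0, "ax": 0, "ay": 0, "az": -1, "fingers": 0.7},
])

```text
clock: 1.55
eef_pos: [0.5483, -0.0076, 0.2502]
orientation: [0.0, -0.561, 0.828, 0.0]
wrist_force: [0.1, 0.4, -0.1]
opening: 0.696
finger_force: 0.0
```

servo_tool([
  {"tx": 0, "ty": 0, "tz": 0, "ax": 0, "ay": 0, "az": -1, "fingers": 0.7},
  {"tx": 0, "ty": 0, "tz": 0, "ax": 0, "ay": 0, "az": -1, "fingers": 0.7},
  {"tx": 0, "ty": 0, "tz": 0, "ax": 0, "ay": 0, "az": -1, "fingers": 0.7},
  {"tx": 0, "ty": 0, "tz": 0, "ax": 0, "ay": 0, "az": -1, "fingers": 0.7},
  {"tx": 0, "ty": 0, "tz": 0, "ax": 0, "ay": 0, "az": -1, "fingers": 0.7},
  {"tx": 0, "ty": 0, "tz": 0, "ax": 0, "ay": 0, "az": -1, "fingers": 0.7},
])

```text
clock: 2.15
eef_pos: [0.5476, -0.0057, 0.2501]
orientation: [0.0, 0.836, -0.549, -0.0]
wrist_force: [-0.5, 0.1, 0.1]
opening: 0.703
finger_force: 0.0
```

servo_tool([
  {"tx": 0, "ty": 0, "tz": 0, "ax": 0, "ay": 0, "az": -1, "fingers": 0.7},
  {"tx": 0, "ty": 0, "tz": 0, "ax": 0, "ay": 0, "az": -1, "fingers": 0.7},
  {"tx": 0, "ty": 0, "tz": 0, "ax": 0, "ay": 0, "az": -1, "fingers": 0.7},
  {"tx": 0, "ty": 0, "tz": 0, "ax": 0, "ay": 0, "az": -1, "fingers": 0.7},
  {"tx": 0, "ty": 0, "tz": 0, "ax": 0, "ay": 0, "az": -1, "fingers": 0.7},
  {"tx": 0, "ty": 0, "tz": 0, "ax": 0, "ay": 0, "az": -1, "fingers": 0.7},
  {"tx": 0, "ty": 0, "tz": 0, "ax": 0, "ay": 0, "az": -1, "fingers": 0.7},
])

```text
clock: 2.85
eef_pos: [0.5476, -0.0057, 0.25]
orientation: [-0.0, 0.982, -0.19, -0.0]
wrist_force: [0.5, -0.5, 0.6]
opening: 0.7
finger_force: 0.0
```

```bash
python3 - <<'E'
from h import *
s=observe(); print(s['clock'],s['qpos'],s['eef_pos'],s['orientation'],s['wrist_force'],s['opening'])
a=snapshot('wrist'); np.save('w1.npy',a); save('w1b',a)
E
```

```text
2.85 [-2.49318287e-01 -5.53098914e-02 -6.49987166e-02  1.56160976e+00
  9.24507491e-05 -3.00843070e+00] [ 0.54759956 -0.00566545  0.25004881] [-6.07244636e-05  9.81769238e-01 -1.90076558e-01 -2.48024394e-04] [ 0.52190572 -0.47114745  0.59940025] 0.6996226036783494
```

View pics/w1b.png

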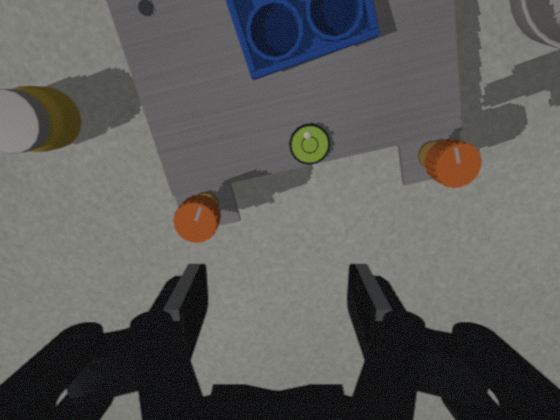

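```bash
cat >> h.py <<'E'
def seg(a,h0,h1,s,v,amin):
    hsv=cv2.cvtColor(a,cv2.COLOR_RGB2HSV)
    m=((hsv[...,0]>=h0)&(hsv[...,0]<=h1)&(hsv[...,1]>s)&(hsv[...,2]>v)).astype(np.uint8)
    n,l,st,c=cv2.connectedComponentsWithStats(m)
    return [(l==i) for i in range(1,n) if st[i,4]>amin]
def knob(a,s,zt,r=.018):
    """fit knob tops: brightest orange region (top face), ellipse centre"""
    out=[]
    for m in seg(a,3,17,170,60,300):
        m=cv2.morphologyEx(m.astype(np.uint8),cv2.MORPH_CLOSE,np.ones((9,9)))
        out.append(m)
    return out
def bubble(a,s,show=False):
    """disc centroid and bubble centroid -> lean offset in mm (world x,y), via vial plane"""
    ms=seg(a,25,50,110,60,150)
    if not ms: return None
    m=max(ms,key=lambda q:q.sum()).astype(np.uint8)
    c,_=cv2.findContours(m,cv2.RETR_EXTERNAL,cv2.CHAIN_APPROX_NONE)
    h=cv2.convexHull(max(c,key=cv2.contourArea)); el=cv2.fitEllipse(h)
    full=np.zeros_like(m); cv2.fillConvexPoly(full,h,1)
    full=cv2.erode(full,np.ones((3,3)))
    return full,el
E
python3 - <<'E'
from h import *
a=np.load('w1.npy')
c=a[115:175,280:340]; save('bub',c,9)
for m in knob(a,None,.087):
    ys,xs=np.nonzero(m); print(xs.min(),xs.max(),ys.min(),ys.max(),m.sum())
full,el=bubble(a,None); print(el)
hsv=cv2.cvtColor(a,cv2.COLOR_RGB2HSV)
print(hsv[125:168:2,308]); 
for x,y in [(190,225),(205,203),(450,170),(430,150)]: print(x,y,a[y,x])
E
```

```text
425 480 140 186 2013
174 218 195 241 1602
((309.2713623046875, 143.94740295410156), (36.798728942871094, 37.65522003173828), 55.358680725097656)
[[ 44 100  51]
 [ 38 155 130]
 [ 39 149 140]
 [ 38  62 132]
 [ 34  24 150]
 [ 34  25 151]
 [ 38  33 146]
 [ 39 126 138]
 [ 39 141 141]
 [ 39 152 136]
 [ 39 150 138]
 [ 39 151 137]
 [ 39 152 138]
 [ 38 148 122]
 [ 40 140 109]
 [ 39 152 139]
 [ 39 152 139]
 [ 38 157 135]
 [ 39 152 131]
 [ 43  97  55]
 [ 60   3  85]
 [ 50   9  82]]
190 225 [145  77  38]
205 203 [69 35 13]
450 170 [144  76  35]
430 150 [107  57  27]
```

View pics/bub.png

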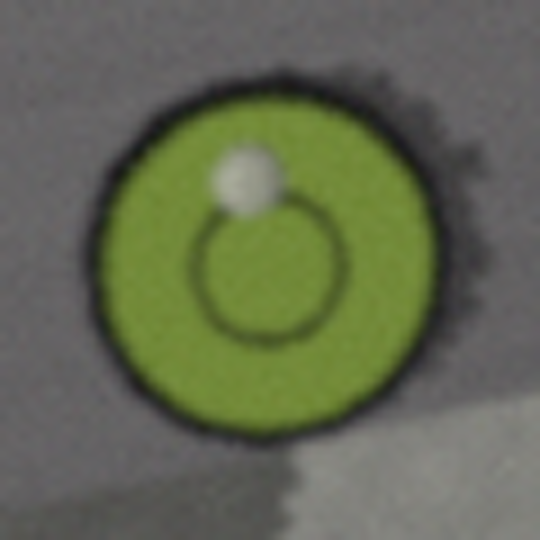

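```bash
cat >> h.py <<'E'
def knobfit(a,box,thr=.88):
    y0,y1,x0,x1=box; c=cv2.GaussianBlur(a,(3,3),0)[y0:y1,x0:x1].astype(float)
    org=(c[...,0]>1.5*c[...,1])&(c[...,0]>1.8*c[...,2])
    ref=np.percentile(c[...,0][org],85)
    m=(org&(c[...,0]>thr*ref)).astype(np.uint8)
    m=cv2.morphologyEx(m,cv2.MORPH_OPEN,np.ones((3,3)))
    k,_=cv2.findContours(m,cv2.RETR_EXTERNAL,cv2.CHAIN_APPROX_NONE)
    h=cv2.convexHull(max(k,key=cv2.contourArea)); el=cv2.fitEllipse(h)
    return (el[0][0]+x0,el[0][1]+y0),el[1]
def lean(a,s):
    """bubble offset from vial centre, mm, world axes; points to the high side"""
    full,el=bubble(a,s)
    hsv=cv2.cvtColor(a,cv2.COLOR_RGB2HSV); sat=hsv[...,1].astype(float); val=hsv[...,2]
    c0,R,o=cam('wrist',s)
    w=np.where((full>0)&(val>90),np.clip(110-sat,0,80),0)
    b=(w>20).astype(np.uint8); n,l,st,cc=cv2.connectedComponentsWithStats(b)
    if n<2: return None
    i=1+np.argmax(st[1:,4]); mm=cv2.dilate((l==i).astype(np.uint8),np.ones((3,3)))
    w=w*mm; ys,xs=np.nonzero(w>0); ww=w[ys,xs]
    bu=((xs*ww).sum()/ww.sum(),(ys*ww).sum()/ww.sum())
    P=ray('wrist',*bu,.046,s); C=ray('wrist',*el[0],.046,s)
    return (P-C)[:2]*1000,st[i,4],el
E
python3 - <<'E'
from h import *
a=np.load('w1.npy'); s=observe()
for n,b in (('R',(130,195,415,490)),('L',(187,250,168,226))):
    c,ax=knobfit(a,b); print(n,c,ax,[ray('wrist',*c,z,s).round(4) for z in(.085,.09)])
r=lean(a,s);print(r, ray('wrist',*r[2][0],.042,s))
y=-.159; d=r[0]; print('plate fwd,left',d@[np.cos(y),np.sin(y)],d@[-np.sin(y),np.cos(y)])
E
```

```text
R (457.62654876708984, 165.10621643066406) (40.32597351074219, 48.69157409667969) [array([ 0.5151, -0.1497,  0.085 ]), array([ 0.5169, -0.1477,  0.09  ])]
L (194.40793991088867, 222.332763671875) (37.97892761230469, 42.63138198852539) [array([0.5508, 0.069 , 0.085 ]), array([0.5519, 0.0672, 0.09  ])]
(array([ 8.45728933, -1.1225186 ]), np.int32(54), ((309.2713623046875, 143.94740295410156), (36.798728942871094, 37.65522003173828), 55.358680725097656)) [ 0.56975893 -0.04603515  0.042     ]
plate fwd,left 8.528339379137135 0.23069095389294933
```

servo_tool([
  {"tx": -0.0625, "ty": -0.175, "tz": 0.2, "ax": 0, "ay": 0, "az": 0, "fingers": 0.7},
  {"tx": -0.0625, "ty": -0.175, "tz": 0.325, "ax": 0, "ay": 0, "az": 0, "fingers": 0.7},
  {"tx": -0.0625, "ty": -0.175, "tz": 0.325, "ax": 0, "ay": 0, "az": 0, "fingers": 0.7},
  {"tx": -0.0625, "ty": -0.175, "tz": 0.325, "ax": 0, "ay": 0, "az": 0, "fingers": 0.7},
  {"tx": -0.0625, "ty": -0.175, "tz": 0.325, "ax": 0, "ay": 0, "az": 0, "fingers": 0.7},
])

```text
clock: 3.4
eef_pos: [0.55, 0.0688, 0.1199]
orientation: [0.0, 0.982, -0.19, -0.001]
wrist_force: [0.4, -0.3, 0.7]
opening: 0.698
finger_force: 0.0
```

```bash
cat >> h.py <<'E'
def loc(tag):
    """TCP-relative offset (tool x,y, mm) of the knob near the TCP"""
    s=observe(); a=snapshot('wrist'); np.save(tag+'.npy',a)
    u,v=proj('wrist',[s['eef_pos'][0],s['eef_pos'][1],.087],s)
    b=(max(0,int(v)-65),min(420,int(v)+65),int(u)-70,int(u)+70)
    c,ax=knobfit(a,b)
    P=ray('wrist',*c,.087,s); q=s['orientation']; R=Ro.from_quat([*q[1:],q[0]]).as_matrix()
    print(s['clock'],'eef',s['eef_pos'].round(4),'q1,q6',s['qpos'][[0,5]].round(2),'F',s['wrist_force'].round(1),'pix',np.round(c,1),np.round(ax,1),'expected',round(u),round(v),'P',P.round(4),'tool mm',((P-s['eef_pos'])@R*1000).round(2))
    return a
E
python3 - <<'E'
from h import *
a=loc('l1'); save('l1',a)
E
```

```text
3.4 eef [0.55   0.0688 0.1199] q1,q6 [-0.11 -2.87] F [ 0.4 -0.3  0.7] pix [278.9 265.5] [57.1 71.9] expected 277 264 P [0.549  0.0685 0.087 ] tool mm [-0.75  0.66 32.92]
```

View pics/l1.png

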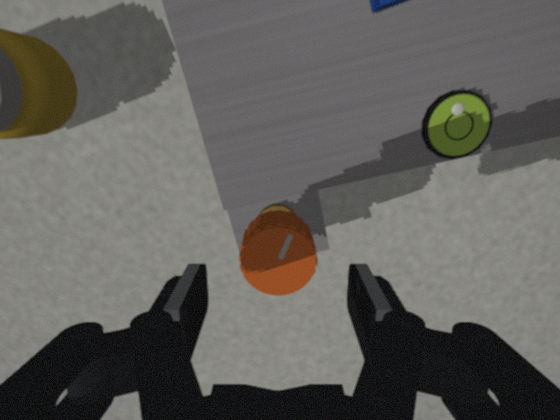

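```bash
cat >> h.py <<'E'
from scipy.optimize import least_squares
def knobarc(a,s,X0,zfix=None):
    """fit top rim circle (r 18 mm) to the image-lower arc of the orange blob; returns world xyz"""
    hsv=cv2.cvtColor(cv2.GaussianBlur(a,(3,3),0),cv2.COLOR_RGB2HSV)
    m=((hsv[...,0]<=14)&(hsv[...,1]>150)&(hsv[...,2]>40)).astype(np.uint8)
    n,l,st,cc=cv2.connectedComponentsWithStats(m)
    u,v=proj('wrist',X0,s); i=l[int(v)+8,int(u)]
    if i==0: i=1+np.argmax(st[1:,4])
    k,_=cv2.findContours((l==i).astype(np.uint8),cv2.RETR_EXTERNAL,cv2.CHAIN_APPROX_NONE)
    p=max(k,key=cv2.contourArea)[:,0,:].astype(float)
    th=np.linspace(0,2*np.pi,180)
    def ell(X): return np.array([proj('wrist',[X[0]+.018*np.cos(t),X[1]+.018*np.sin(t),X[2]],s) for t in th])
    def f(X):
        e=ell([X[0],X[1],zfix if zfix else X[2]]); cy=e[:,1].mean()
        q=p[(p[:,1]>cy0)]
        c=e.mean(0); r=np.interp(np.arctan2(q[:,1]-c[1],q[:,0]-c[0]),*(lambda A,B:(A[np.argsort(A)],B[np.argsort(A)]))(np.arctan2(e[:,1]-c[1],e[:,0]-c[0]),np.hypot(*(e-c).T)),period=2*np.pi)
        return np.hypot(*(q-c).T)+.5-r
    X=np.array(X0,float)
    for _ in range(3):
        cy0=proj('wrist',X,s)[1]-2
        r=least_squares(f,X,x_scale=.001,loss='soft_l1',diff_step=1e-4); X=r.x
        if zfix: X[2]=zfix
    return X,np.sqrt((r.fun**2).mean()),len(r.fun)
E
python3 - <<'E'
from h import *
a=np.load('l1.npy'); s=observe()
q=s['orientation']; R=Ro.from_quat([*q[1:],q[0]]).as_matrix()
for z in(None,.087):
    X,e,n=knobarc(a,s,[.55,.0688,.087],z); print(X,e,n,'tool',(X-s['eef_pos'])@R*1000)
r=lean(a,s);print(r,ray('wrist',*r[2][0],.042,s))
y=-.159; d=r[0]; print('fwd,left',d@[np.cos(y),np.sin(y)],d@[-np.sin(y),np.cos(y)])
E
```

```text
Traceback (most recent call last):
  File "h.py", line 95, in knobarc
    r=least_squares(f,X,x_scale=.001,loss='soft_l1',diff_step=1e-4); X=r.x
  File "h.py", line 88, in f
    e=ell([X[0],X[1],zfix if zfix else X[2]]); cy=e[:,1].mean()
  File "h.py", line 86, in ell
    def ell(X): return np.array([proj('wrist',[X[0]+.018*np.cos(t),X[1]+.018*np.sin(t),X[2]],s) for t in th])
                                 ~~~~^^^^^^^^^^^^^^^^^^^^^^^^^^^^^^^^^^^^^^^^^^^^^^^^^^^^^^^^^^
  File "h.py", line 21, in proj
    c,Rw,o=cam(n,s); p=Rw.T@(np.array(X)-o); return c['fx']*p[0]/p[2]+c['cx'],c['fy']*p[1]/p[2]+c['cy']
           ~~~^^^^^
  File "h.py", line 9, in cam
    c=camera_info(n)
ValueError: time passes only in moves, steps and waits
```

```bash
sed -i 's/^def cam(n,s=None):/CI={n:camera_info(n) for n in("top","wrist")}\ndef cam(n,s=None):/; s/    c=camera_info(n)/    c=CI[n]/' h.py
python3 - <<'E'
from h import *
a=np.load('l1.npy'); s=observe()
q=s['orientation']; R=Ro.from_quat([*q[1:],q[0]]).as_matrix()
for z in(None,.087):
    X,e,n=knobarc(a,s,[.55,.0688,.087],z); print(X,e,n,'tool',(X-s['eef_pos'])@R*1000)
r=lean(a,s);print(r,ray('wrist',*r[2][0],.042,s))
y=-.159; d=r[0]; print('fwd,left',d@[np.cos(y),np.sin(y)],d@[-np.sin(y),np.cos(y)])
E
```

```text
[0.55231264 0.06764095 0.08763441] 0.3491761431477 103 tool [ 1.08617558  0.1620964  34.15633446]
[0.55194561 0.06777898 0.087     ] 0.34322363480257156 101 tool [ 0.69329578  0.17150894 34.79021108]
(array([ 8.06222721, -1.32554971]), np.int32(149), ((458.3871154785156, 123.97992706298828), (56.79450607299805, 66.86476135253906), 43.902587890625)) [ 0.57164556 -0.04746072  0.042     ]
fwd,left 8.17040662822653 -0.032329678121275615
```

```bash
python3 - <<'E'
from h import *
a=np.load('l1.npy'); s=observe(); print(s['clock'],s['eef_pos'],s['orientation'],s['joint_velocities'].round(4))
t=dict(s); t['eef_pos']=np.array([.55,.0688,.1199])
X,e,n=knobarc(a,t,[.55,.0688,.087]); print(X,e,n)
X,e,n=knobarc(a,t,[.55,.0688,.087],.087); print(X,e,n)
s=observe(); b=snapshot('wrist'); np.save('l2.npy',b)
X,e,n=knobarc(b,s,[.55,.0688,.087],.087); print(X,e,n)
X,e,n=knobarc(b,s,[.55,.0688,.087]); print(X,e,n)
print(abs(b.astype(int)-a).mean())
E
```

```text
3.45 [0.55132006 0.06820783 0.12178927] [ 1.96640344e-05  9.81684213e-01 -1.90514127e-01  6.88116155e-04] [-0.0143 -0.0173  0.0328 -0.0004 -0.001  -0.0008]
[0.55099258 0.06823312 0.08574512] 0.3491760434528756 103
[0.55171437 0.06795093 0.087     ] 0.38220351777811723 103
[0.5515809  0.06799988 0.087     ] 0.37459439341921713 102
[0.55074947 0.06832822 0.08555744] 0.3406227885545542 100
4.115483276643991
```

servo_tool([
  {"tx": 0.002, "ty": 0, "tz": 0.06, "ax": 0, "ay": 0, "az": 0, "fingers": 0.7},
  {"tx": 0.002, "ty": 0, "tz": 0.105, "ax": 0, "ay": 0, "az": 0, "fingers": 0.6},
  {"tx": 0.002, "ty": 0, "tz": 0.105, "ax": 0, "ay": 0, "az": 0, "fingers": 0.5},
  {"tx": 0.002, "ty": 0, "tz": 0.105, "ax": 0, "ay": 0, "az": 0, "fingers": 0.45},
  {"tx": 0.002, "ty": 0, "tz": 0.105, "ax": 0, "ay": 0, "az": 0, "fingers": 0.4},
  {"tx": 0.002, "ty": 0, "tz": 0.105, "ax": 0, "ay": 0, "az": 0, "fingers": 0.3},
  {"tx": 0.002, "ty": 0, "tz": 0.105, "ax": 0, "ay": 0, "az": 0, "fingers": 0.3},
])

```text
clock: 4.2
eef_pos: [0.5526, 0.0678, 0.0802]
orientation: [0.0, 0.982, -0.19, 0.001]
wrist_force: [-0.9, -1.5, 6.8]
opening: 0.402
finger_force: 59.8
```

servo_tool([
  {"tx": 0.0, "ty": 0, "tz": -0.002, "ax": 0, "ay": 0, "az": 0.1, "fingers": 0.3},
  {"tx": 0.0005, "ty": 0, "tz": -0.002, "ax": 0, "ay": 0, "az": 0.28, "fingers": 0.3},
  {"tx": 0.001, "ty": 0, "tz": -0.002, "ax": 0, "ay": 0, "az": 0.46, "fingers": 0.3},
  {"tx": 0.001, "ty": 0, "tz": -0.002, "ax": 0, "ay": 0, "az": 0.64, "fingers": 0.3},
  {"tx": 0.0014, "ty": 0, "tz": -0.002, "ax": 0, "ay": 0, "az": 0.82, "fingers": 0.3},
  {"tx": 0.0014, "ty": 0, "tz": -0.002, "ax": 0, "ay": 0, "az": 1, "fingers": 0.3},
  {"tx": 0.0014, "ty": 0, "tz": -0.002, "ax": 0, "ay": 0, "az": 1, "fingers": 0.3},
])

```text
clock: 4.9
eef_pos: [0.5526, 0.0676, 0.08]
orientation: [-0.0, 0.834, -0.552, 0.001]
wrist_force: [-0.4, -3.2, 3.3]
opening: 0.404
finger_force: 59.8
```

```bash
cat >> h.py <<'E'
def look(tag):
    s=observe(); a=snapshot('wrist'); np.save(tag+'.npy',a)
    print(s['clock'],'eef',s['eef_pos'].round(4),'q',s['qpos'][[0,5]].round(2),'F',s['wrist_force'].round(1),'M',s['moment'].round(2),'op',s['opening'].round(3))
    r=lean(a,s)
    if r is None: print('no bubble'); return
    y=-.159; d=r[0]; print('fwd,left %.2f %.2f mm'%(d@[np.cos(y),np.sin(y)],d@[-np.sin(y),np.cos(y)]),'area',r[1],'ell',np.round(r[2][0],1),np.round(r[2][1],1),'at',ray('wrist',*r[2][0],.043,s).round(4))
E
python3 -c "
from h import *
look('t1')"
```

```text
Traceback (most recent call last):
  File "h.py", line 101, in look
    print(s['clock'],'eef',s['eef_pos'].round(4),'q',s['qpos'][[0,5]].round(2),'F',s['wrist_force'].round(1),'M',s['moment'].round(2),'op',s['opening'].round(3))
                                                                                                                                           ^^^^^^^^^^^^^^^^^^
AttributeError: 'float' object has no attribute 'round'
```

```bash
sed -i "s/s\['opening'\].round(3)/s['opening']/" h.py; python3 -c "
from h import *
look('t1')"
```

```text
4.95 eef [0.5526 0.0676 0.08  ] q [-0.11 -2.09] F [-1.  -3.8  4.2] M [-0.63 -0.1  -0.04] op 0.3986442090917414
fwd,left 6.95 2.19 mm area 10 ell [350.2   5.6] [81.3 89.7] at [ 0.5698 -0.0453  0.043 ]
```

servo_tool([
  {"tx": 0.0, "ty": 0, "tz": 0, "ax": 0, "ay": 0, "az": 0.18, "fingers": 0.3},
  {"tx": 0.0005, "ty": -0.0005, "tz": -0.001, "ax": 0, "ay": 0, "az": 0.36, "fingers": 0.3},
  {"tx": 0.001, "ty": -0.001, "tz": -0.001, "ax": 0, "ay": 0, "az": 0.54, "fingers": 0.3},
  {"tx": 0.001, "ty": -0.001, "tz": -0.001, "ax": 0, "ay": 0, "az": 0.72, "fingers": 0.3},
  {"tx": 0.0015, "ty": -0.001, "tz": -0.001, "ax": 0, "ay": 0, "az": 0.9, "fingers": 0.3},
  {"tx": 0.0015, "ty": -0.001, "tz": -0.001, "ax": 0, "ay": 0, "az": 1, "fingers": 0.3},
  {"tx": 0.0015, "ty": -0.001, "tz": -0.001, "ax": 0, "ay": 0, "az": 1, "fingers": 0.3},
])

```text
clock: 5.7
eef_pos: [0.5523, 0.0674, 0.0798]
orientation: [-0.0, -0.56, 0.828, -0.0]
wrist_force: [-2.4, -3.6, 3.7]
opening: 0.402
finger_force: 59.7
```

```bash
python3 -c "
from h import *
look('t2')"
```

```text
5.7 eef [0.5523 0.0674 0.0798] q [-0.11 -1.3 ] F [-2.4 -3.6  3.7] M [-0.8   0.33  0.08] op 0.40230072599949307
fwd,left 7.85 1.01 mm area 261 ell [135.4  36.7] [79.4 91. ] at [ 0.5691 -0.0461  0.043 ]
```

```bash
python3 -c "
from h import *
a=np.load('t2.npy')[0:100,80:195]; b=np.load('l1.npy')[75:175,400:515]
save('cmp',np.hstack([b,a]),3.4)"
```

```text
(no output)
```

View pics/cmp.png

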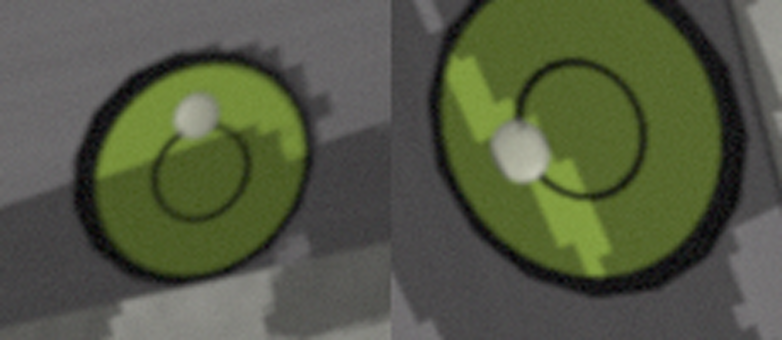

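```bash
cat >> h.py <<'E'
def lean(a,s,zv=.044):
    """bubble minus ring centre, mm, world axes; ring = fixed 7.5 mm circle fitted to blackhat pixels in the vial plane"""
    c0,R,o=cam('wrist',s)
    f=4; y=-.159
    C0=np.array([.5695,-.0455])
    N=np.arange(-18,18,.15)            # rectified patch, mm, 0.15 mm per px
    gx,gy=np.meshgrid(C0[0]+N/1000,C0[1]+N/1000,indexing='ij')
    p=np.stack([gx,gy,np.full_like(gx,zv)],-1)-o; q=p@R
    mu=(c0['fx']*q[...,0]/q[...,2]+c0['cx']).astype(np.float32); mv=(c0['fy']*q[...,1]/q[...,2]+c0['cy']).astype(np.float32)
    r=cv2.remap(a,mu,mv,cv2.INTER_LINEAR,borderValue=(0,0,0))
    hsv=cv2.cvtColor(r,cv2.COLOR_RGB2HSV); sat=hsv[...,1].astype(float)
    g=r[...,1].astype(np.float32); g=cv2.GaussianBlur(g,(0,0),2)
    green=(hsv[...,0]>25)&(hsv[...,0]<50)&(sat>90)&(hsv[...,2]>50)
    w=np.where((hsv[...,2]>90)&(cv2.morphologyEx(green.astype(np.uint8),cv2.MORPH_CLOSE,np.ones((61,61)))>0),np.clip(100-sat,0,70),0)
    n,l,st,cc=cv2.connectedComponentsWithStats((w>15).astype(np.uint8))
    if n<2: return None
    i=1+np.argmax(st[1:,4]); w=w*cv2.dilate((l==i).astype(np.uint8),np.ones((5,5)))
    I,J=np.nonzero(w>0); ww=w[I,J]; B=np.array([(I*ww).sum(),(J*ww).sum()])/ww.sum()*.15-18
    bh=cv2.morphologyEx(g,cv2.MORPH_BLACKHAT,np.ones((15,15)))/(g+20)
    bh[cv2.dilate((l==i).astype(np.uint8),np.ones((17,17)))>0]=0
    # template match a ring of radius 7.5 mm
    M=60; yy,xx=np.mgrid[-M:M+1,-M:M+1]*.15; t=np.exp(-((np.hypot(xx,yy)-7.5)/.45)**2).astype(np.float32); t-=t.mean()
    m=cv2.matchTemplate(bh.astype(np.float32),t,cv2.TM_CCORR); 
    k=np.unravel_index(m.argmax(),m.shape); k0,k1=k
    def sub(v): d=v[0]-2*v[1]+v[2]; return .5*(v[0]-v[2])/d if d else 0
    K=np.array([k0+M,k1+M],float)
    if 0<k0<m.shape[0]-1 and 0<k1<m.shape[1]-1: K+=[sub(m[k0-1:k0+2,k1]),sub(m[k0,k1-1:k1+2])]
    K=K*.15-18
    return B-K,st[i,4]*.0225,K,r
def look(tag,X=None):
    s=observe(); a=snapshot('wrist') if X is None else X; np.save(tag+'.npy',a)
    if X is None: print(s['clock'],'eef',s['eef_pos'].round(4),'q',s['qpos'][[0,5]].round(2),'F',s['wrist_force'].round(1),'M',s['moment'].round(2),'op',round(s['opening'],3))
    show(a,s)
def show(a,s):
    r=lean(a,s)
    if r is None: print('no bubble'); return
    y=-.159; d=r[0]; print('fwd,left %.2f %.2f mm'%(d@[np.cos(y),np.sin(y)],d@[-np.sin(y),np.cos(y)]),'bubble mm2 (38)',round(r[1],1),'ring off',r[2].round(2))
E
python3 -c "
from h import *
s=observe(); show(np.load('t2.npy'),s)
def S(p,yaw): 
    t=dict(s);t['eef_pos']=np.array(p); h=np.radians(yaw)/2; t['orientation']=np.array([0,np.cos(h),np.sin(h),0]); return t
show(np.load('l2.npy'),S([.5513,.0682,.1215],-21.9)); show(np.load('l1.npy'),S([.55,.0688,.1199],-21.9)); show(np.load('w1.npy'),S([.5476,-.00567,.25],-21.9))
"
```

```text
fwd,left 7.70 0.60 mm bubble mm2 (38) 39.1 ring off [-0.17  0.1 ]
fwd,left 8.76 0.09 mm bubble mm2 (38) 39.1 ring off [0.63 1.04]
fwd,left 8.81 0.06 mm bubble mm2 (38) 39.5 ring off [0.8  0.72]
fwd,left 8.80 0.24 mm bubble mm2 (38) 40.7 ring off [ 0.1  -0.17]
```

servo_tool([
  {"tx": 0, "ty": 0, "tz": 0, "ax": 0, "ay": 0, "az": 0.18, "fingers": 0.3},
  {"tx": 0, "ty": -0.0005, "tz": -0.001, "ax": 0, "ay": 0, "az": 0.36, "fingers": 0.3},
  {"tx": 0, "ty": -0.001, "tz": -0.001, "ax": 0, "ay": 0, "az": 0.54, "fingers": 0.3},
  {"tx": -0.0004, "ty": -0.001, "tz": -0.001, "ax": 0, "ay": 0, "az": 0.72, "fingers": 0.3},
  {"tx": -0.0004, "ty": -0.0015, "tz": -0.001, "ax": 0, "ay": 0, "az": 0.9, "fingers": 0.3},
  {"tx": -0.0004, "ty": -0.0015, "tz": -0.001, "ax": 0, "ay": 0, "az": 1, "fingers": 0.3},
])

```text
clock: 6.35
eef_pos: [0.5521, 0.0679, 0.0797]
orientation: [-0.001, -0.199, 0.98, 0.0]
wrist_force: [-5.9, -1.9, 4.4]
opening: 0.402
finger_force: 59.9
```

servo_tool([
  {"tx": 0, "ty": 0, "tz": 0, "ax": 0, "ay": 0, "az": 0.18, "fingers": 0.3},
  {"tx": -0.0005, "ty": 0, "tz": 0, "ax": 0, "ay": 0, "az": 0.36, "fingers": 0.3},
  {"tx": -0.0005, "ty": -0.0004, "tz": 0, "ax": 0, "ay": 0, "az": 0.54, "fingers": 0.3},
  {"tx": -0.001, "ty": -0.0004, "tz": 0, "ax": 0, "ay": 0, "az": 0.72, "fingers": 0.3},
  {"tx": -0.0013, "ty": -0.0008, "tz": 0, "ax": 0, "ay": 0, "az": 0.9, "fingers": 0.3},
  {"tx": -0.0013, "ty": -0.0008, "tz": 0, "ax": 0, "ay": 0, "az": 1, "fingers": 0.3},
])

```text
clock: 6.95
eef_pos: [0.5525, 0.0684, 0.0797]
orientation: [-0.001, 0.191, 0.982, 0.001]
wrist_force: [-5.6, 1.9, 4.0]
opening: 0.404
finger_force: 59.9
```

servo_tool([
  {"tx": 0, "ty": 0, "tz": 0, "ax": 0, "ay": 0, "az": 0.18, "fingers": 0.3},
  {"tx": 0, "ty": 0, "tz": 0, "ax": 0, "ay": 0, "az": 0.36, "fingers": 0.3},
  {"tx": 0, "ty": 0, "tz": 0, "ax": 0, "ay": 0, "az": 0.54, "fingers": 0.3},
  {"tx": 0, "ty": 0, "tz": 0, "ax": 0, "ay": 0, "az": 0.72, "fingers": 0.3},
  {"tx": 0, "ty": 0, "tz": 0, "ax": 0, "ay": 0, "az": 0.9, "fingers": 0.3},
  {"tx": 0, "ty": 0, "tz": 0, "ax": 0, "ay": 0, "az": 1, "fingers": 0.3},
  {"tx": 0, "ty": 0, "tz": 0, "ax": 0, "ay": 0, "az": 1, "fingers": 0.7},
  {"tx": 0, "ty": 0, "tz": 0, "ax": 0, "ay": 0, "az": 1, "fingers": 0.7},
  {"tx": 0, "ty": 0, "tz": 0, "ax": 0, "ay": 0, "az": 1, "fingers": 0.7},
  {"tx": 0, "ty": 0, "tz": -0.06, "ax": 0, "ay": 0, "az": 1, "fingers": 0.7},
  {"tx": 0, "ty": 0, "tz": -0.15, "ax": 0, "ay": 0, "az": 1, "fingers": 0.7},
])

```text
clock: 8.05
eef_pos: [0.5522, 0.0676, 0.1384]
orientation: [-0.002, 0.551, 0.835, -0.001]
wrist_force: [0.4, 0.0, -0.3]
opening: 0.697
finger_force: 0.0
```

```bash
python3 -c "
from h import *
look('t3')
s=observe();print(s['eef_pos'],s['orientation'],s['qpos'].round(2))"
```

```text
8.05 eef [0.5522 0.0676 0.1384] q [-0.11  1.05] F [ 0.4  0.  -0.3] M [-0.04 -0.08 -0.06] op 0.697
fwd,left 12.39 2.21 mm bubble mm2 (38) 2.0 ring off [-9.   -5.25]
[0.55561973 0.06728739 0.14651963] [0.0024712  0.55054268 0.83480234 0.0013066 ] [-0.11 -0.02 -0.22  1.37  0.    1.05]
```

servo_tool([
  {"tx": -0.459, "ty": -0.299, "tz": -0.15, "ax": 0, "ay": 0, "az": -1, "fingers": 0.7},
  {"tx": -0.459, "ty": -0.299, "tz": -0.15, "ax": 0, "ay": 0, "az": -1, "fingers": 0.7},
  {"tx": -0.459, "ty": -0.299, "tz": -0.15, "ax": 0, "ay": 0, "az": -1, "fingers": 0.7},
  {"tx": -0.459, "ty": -0.299, "tz": -0.15, "ax": 0, "ay": 0, "az": -1, "fingers": 0.7},
  {"tx": -0.459, "ty": -0.299, "tz": -0.15, "ax": 0, "ay": 0, "az": -1, "fingers": 0.7},
  {"tx": -0.459, "ty": -0.299, "tz": -0.15, "ax": 0, "ay": 0, "az": -1, "fingers": 0.7},
])

```text
clock: 8.7
eef_pos: [0.5156, -0.153, 0.2017]
orientation: [0.001, 0.189, 0.982, -0.001]
wrist_force: [1.2, 0.3, -0.0]
opening: 0.698
finger_force: 0.0
```

servo_tool([
  {"tx": 0, "ty": 0, "tz": 0, "ax": 0, "ay": 0, "az": -1, "fingers": 0.7},
  {"tx": 0, "ty": 0, "tz": 0, "ax": 0, "ay": 0, "az": -1, "fingers": 0.7},
  {"tx": 0, "ty": 0, "tz": 0, "ax": 0, "ay": 0, "az": -1, "fingers": 0.7},
  {"tx": 0, "ty": 0, "tz": 0, "ax": 0, "ay": 0, "az": -1, "fingers": 0.7},
  {"tx": 0, "ty": 0, "tz": 0, "ax": 0, "ay": 0, "az": -1, "fingers": 0.7},
  {"tx": 0, "ty": 0, "tz": 0, "ax": 0, "ay": 0, "az": -1, "fingers": 0.7},
])

```text
clock: 9.3
eef_pos: [0.5158, -0.1484, 0.2]
orientation: [0.0, -0.204, 0.979, -0.0]
wrist_force: [0.0, 0.6, 0.9]
opening: 0.696
finger_force: 0.0
```

servo_tool([
  {"tx": 0, "ty": 0, "tz": 0, "ax": 0, "ay": 0, "az": -1, "fingers": 0.7},
  {"tx": 0, "ty": 0, "tz": 0, "ax": 0, "ay": 0, "az": -1, "fingers": 0.7},
  {"tx": 0, "ty": 0, "tz": 0, "ax": 0, "ay": 0, "az": -1, "fingers": 0.7},
  {"tx": 0, "ty": 0, "tz": 0, "ax": 0, "ay": 0, "az": -1, "fingers": 0.7},
  {"tx": 0, "ty": 0, "tz": 0, "ax": 0, "ay": 0, "az": -1, "fingers": 0.7},
  {"tx": 0, "ty": 0, "tz": 0, "ax": 0, "ay": 0, "az": -1, "fingers": 0.7},
])

```text
clock: 9.9
eef_pos: [0.5158, -0.1484, 0.2]
orientation: [0.0, -0.563, 0.827, -0.0]
wrist_force: [-0.7, -0.1, 0.2]
opening: 0.698
finger_force: 0.0
```

servo_tool([
  {"tx": 0, "ty": 0, "tz": 0, "ax": 0, "ay": 0, "az": -0.76, "fingers": 0.7},
  {"tx": 0, "ty": 0, "tz": 0, "ax": 0, "ay": 0, "az": -0.76, "fingers": 0.7},
  {"tx": 0, "ty": 0, "tz": 0, "ax": 0, "ay": 0, "az": -0.76, "fingers": 0.7},
  {"tx": 0, "ty": 0, "tz": 0, "ax": 0, "ay": 0, "az": -0.76, "fingers": 0.7},
  {"tx": 0, "ty": 0, "tz": 0, "ax": 0, "ay": 0, "az": -0.76, "fingers": 0.7},
])

```text
clock: 10.4
eef_pos: [0.5158, -0.1484, 0.2]
orientation: [-0.0, 0.78, -0.626, 0.0]
wrist_force: [0.0, -0.2, 0.6]
opening: 0.7
finger_force: 0.0
```

```bash
python3 -c "
from h import *
s=observe(); a=snapshot('wrist'); np.save('r1.npy',a); save('r1',a)
print(s['clock'],s['eef_pos'],s['orientation'],s['qpos'].round(2)); show(a,s)
for z in(None,.087):
    try: print(knobarc(a,s,[.515,-.148,.087],z))
    except Exception as e: print(e)"
```

```text
10.4 [ 0.51580068 -0.14837425  0.19997091] [-1.16025189e-04  7.79799898e-01 -6.26028813e-01  1.73263530e-04] [-0.52 -0.09 -0.19  1.47  0.   -2.31]
fwd,left -10.01 6.87 mm bubble mm2 (38) 2.2 ring off [-9.  -6.3]
(array([ 0.5184241 , -0.14905858,  0.08930113]), np.float64(0.31872888535390453), 77)
(array([ 0.5182285 , -0.14812741,  0.087     ]), np.float64(0.3377636948612689), 75)
```

View pics/r1.png

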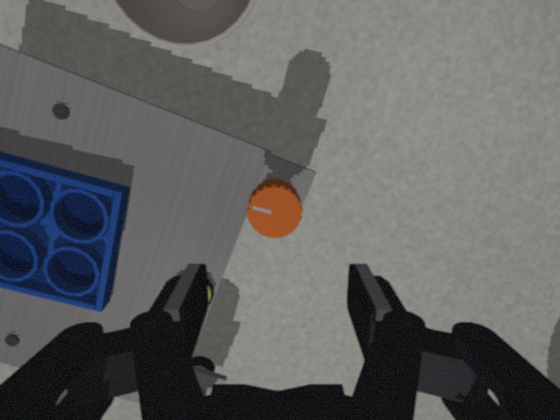

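servo_tool([
  {"tx": 0.0015, "ty": -0.006, "tz": 0.12, "ax": 0, "ay": 0, "az": 0, "fingers": 0.7},
  {"tx": 0.0015, "ty": -0.006, "tz": 0.23, "ax": 0, "ay": 0, "az": 0, "fingers": 0.7},
  {"tx": 0.0015, "ty": -0.006, "tz": 0.28, "ax": 0, "ay": 0, "az": 0, "fingers": 0.7},
  {"tx": 0.0015, "ty": -0.006, "tz": 0.3, "ax": 0, "ay": 0, "az": 0, "fingers": 0.65},
  {"tx": 0.0015, "ty": -0.006, "tz": 0.3, "ax": 0, "ay": 0, "az": 0, "fingers": 0.55},
  {"tx": 0.0015, "ty": -0.006, "tz": 0.3, "ax": 0, "ay": 0, "az": 0, "fingers": 0.5},
  {"tx": 0.0015, "ty": -0.006, "tz": 0.3, "ax": 0, "ay": 0, "az": 0, "fingers": 0.45},
  {"tx": 0.0015, "ty": -0.006, "tz": 0.3, "ax": 0, "ay": 0, "az": 0, "fingers": 0.4},
  {"tx": 0.0015, "ty": -0.006, "tz": 0.3, "ax": 0, "ay": 0, "az": 0, "fingers": 0.3},
  {"tx": 0.0015, "ty": -0.006, "tz": 0.3, "ax": 0, "ay": 0, "az": 0, "fingers": 0.3},
])

```text
clock: 11.45
eef_pos: [0.5188, -0.149, 0.0815]
orientation: [0.0, 0.778, -0.628, 0.001]
wrist_force: [-2.5, -1.0, 6.7]
opening: 0.401
finger_force: 59.0
```

servo_tool([
  {"tx": 0, "ty": 0, "tz": 0, "ax": 0, "ay": 0, "az": 0.18, "fingers": 0.3},
  {"tx": 0, "ty": 0, "tz": 0, "ax": 0, "ay": 0, "az": 0.36, "fingers": 0.3},
  {"tx": 0, "ty": 0, "tz": 0, "ax": 0, "ay": 0, "az": 0.54, "fingers": 0.3},
  {"tx": 0, "ty": 0, "tz": 0, "ax": 0, "ay": 0, "az": 0.72, "fingers": 0.3},
  {"tx": 0, "ty": 0, "tz": 0, "ax": 0, "ay": 0, "az": 0.9, "fingers": 0.3},
  {"tx": 0, "ty": 0, "tz": 0, "ax": 0, "ay": 0, "az": 1, "fingers": 0.3},
])

```text
clock: 12.05
eef_pos: [0.5188, -0.1491, 0.081]
orientation: [0.0, -0.477, 0.879, -0.001]
wrist_force: [-0.7, -2.5, 0.4]
opening: 0.403
finger_force: 59.4
```

servo_tool([
  {"tx": 0, "ty": 0, "tz": 0.0006, "ax": 0, "ay": 0, "az": 0.18, "fingers": 0.3},
  {"tx": 0, "ty": 0, "tz": 0.0012, "ax": 0, "ay": 0, "az": 0.36, "fingers": 0.3},
  {"tx": 0, "ty": 0, "tz": 0.0018, "ax": 0, "ay": 0, "az": 0.54, "fingers": 0.3},
  {"tx": 0, "ty": 0, "tz": 0.0024, "ax": 0, "ay": 0, "az": 0.72, "fingers": 0.3},
  {"tx": 0, "ty": 0, "tz": 0.003, "ax": 0, "ay": 0, "az": 0.9, "fingers": 0.3},
  {"tx": 0, "ty": 0, "tz": 0.003, "ax": 0, "ay": 0, "az": 1, "fingers": 0.3},
])

```text
clock: 12.65
eef_pos: [0.5188, -0.1493, 0.0798]
orientation: [0.001, -0.104, 0.995, -0.001]
wrist_force: [-1.2, -3.5, 0.5]
opening: 0.401
finger_force: 59.5
```

servo_tool([
  {"tx": 0, "ty": 0, "tz": 0.0006, "ax": 0, "ay": 0, "az": 0.18, "fingers": 0.3},
  {"tx": 0, "ty": 0, "tz": 0.0012, "ax": 0, "ay": 0, "az": 0.36, "fingers": 0.3},
  {"tx": 0, "ty": 0, "tz": 0.0016, "ax": 0, "ay": 0, "az": 0.54, "fingers": 0.3},
  {"tx": 0, "ty": 0, "tz": 0.0016, "ax": 0, "ay": 0, "az": 0.72, "fingers": 0.3},
  {"tx": 0, "ty": 0, "tz": 0.0016, "ax": 0, "ay": 0, "az": 0.9, "fingers": 0.3},
  {"tx": 0, "ty": 0, "tz": 0.0016, "ax": 0, "ay": 0, "az": 1, "fingers": 0.3},
])

```text
clock: 13.25
eef_pos: [0.5184, -0.1493, 0.0787]
orientation: [0.001, 0.285, 0.959, -0.001]
wrist_force: [-0.4, -3.5, -0.4]
opening: 0.405
finger_force: 59.7
```

```bash
python3 -c "
from h import *
look('r2'); s=observe(); print(s['orientation'], proj('wrist',[.5695,-.0455,.045],s))"
```

```text
13.25 eef [ 0.5184 -0.1493  0.0787] q [-0.52  0.06] F [-0.4 -3.5 -0.4] M [-0.99  0.38  0.02] op 0.405
fwd,left 1.39 1.25 mm bubble mm2 (38) 41.3 ring off [ 2.13 -1.  ]
[ 5.15249915e-04  2.86047135e-01  9.58215018e-01 -8.66462080e-04] (np.float64(522.9749343240737), np.float64(234.53624510969303))
```

servo_tool([
  {"tx": 0, "ty": 0, "tz": 0.0005, "ax": 0, "ay": 0, "az": 0.18, "fingers": 0.3},
  {"tx": 0, "ty": 0, "tz": 0.001, "ax": 0, "ay": 0, "az": 0.36, "fingers": 0.3},
  {"tx": 0, "ty": 0, "tz": 0.001, "ax": 0, "ay": 0, "az": 0.5, "fingers": 0.3},
  {"tx": 0, "ty": 0, "tz": 0.001, "ax": 0, "ay": 0, "az": 0.5, "fingers": 0.3},
])

```text
clock: 13.7
eef_pos: [0.5184, -0.1492, 0.0785]
orientation: [0.001, 0.464, 0.886, -0.001]
wrist_force: [-2.3, -4.6, 3.2]
opening: 0.404
finger_force: 59.9
```

```bash
python3 -c "
from h import *
look('r3')"
```

```text
13.7 eef [ 0.5184 -0.1492  0.0785] q [-0.52  0.44] F [-2.3 -4.6  3.2] M [-1.14  0.85 -0.04] op 0.404
fwd,left 1.38 1.12 mm bubble mm2 (38) 39.2 ring off [ 1.35 -0.54]
```

servo_tool([
  {"tx": 0, "ty": 0, "tz": 0.0003, "ax": 0, "ay": 0, "az": 0.18, "fingers": 0.3},
  {"tx": 0, "ty": 0, "tz": 0.0006, "ax": 0, "ay": 0, "az": 0.36, "fingers": 0.3},
  {"tx": 0, "ty": 0, "tz": 0.0006, "ax": 0, "ay": 0, "az": 0.5, "fingers": 0.3},
  {"tx": 0, "ty": 0, "tz": 0.0006, "ax": 0, "ay": 0, "az": 0.5, "fingers": 0.3},
])

```text
clock: 14.15
eef_pos: [0.5184, -0.149, 0.0784]
orientation: [0.001, 0.627, 0.779, -0.0]
wrist_force: [-3.1, -3.7, 5.4]
opening: 0.403
finger_force: 60.1
```

```bash
python3 -c "
from h import *
look('r4')"
```

```text
14.15 eef [ 0.5184 -0.149   0.0784] q [-0.52  0.83] F [-3.1 -3.7  5.4] M [-0.92  0.95 -0.04] op 0.403
fwd,left 0.87 0.84 mm bubble mm2 (38) 38.9 ring off [ 1.45 -0.49]
```

servo_tool([
  {"tx": 0, "ty": 0, "tz": -0.001, "ax": 0, "ay": 0, "az": 0.18, "fingers": 0.3},
  {"tx": 0, "ty": 0, "tz": -0.002, "ax": 0, "ay": 0, "az": 0.36, "fingers": 0.3},
  {"tx": 0, "ty": 0, "tz": -0.003, "ax": 0, "ay": 0, "az": 0.5, "fingers": 0.3},
  {"tx": 0, "ty": 0, "tz": -0.003, "ax": 0, "ay": 0, "az": 0.5, "fingers": 0.3},
])

```text
clock: 14.6
eef_pos: [0.5182, -0.1487, 0.0785]
orientation: [0.0, 0.767, 0.642, -0.0]
wrist_force: [0.7, -5.1, -4.2]
opening: 0.405
finger_force: 60.3
```

```bash
python3 -c "
from h import *
look('r5')"
```

```text
14.6 eef [ 0.5182 -0.1487  0.0785] q [-0.52  1.23] F [ 0.7 -5.1 -4.2] M [-1.05  0.02  0.02] op 0.405
fwd,left 0.55 -0.70 mm bubble mm2 (38) 22.8 ring off [ 1.43 -0.36]
```

servo_tool([
  {"tx": 0, "ty": 0, "tz": 0, "ax": 0, "ay": 0, "az": 0, "fingers": 0.6},
  {"tx": 0, "ty": 0, "tz": 0, "ax": 0, "ay": 0, "az": 0, "fingers": 0.6},
  {"tx": 0, "ty": 0, "tz": 0, "ax": 0, "ay": 0, "az": 0, "fingers": 0.6},
])

```text
clock: 14.95
eef_pos: [0.5183, -0.148, 0.0789]
orientation: [-0.0, 0.767, 0.642, 0.0]
wrist_force: [0.2, -0.1, -0.9]
opening: 0.603
finger_force: 0.0
```

```bash
python3 -c "
from h import *
look('r6');look('r7')"
```

```text
14.95 eef [ 0.5183 -0.148   0.0789] q [-0.52  1.23] F [ 0.2 -0.1 -0.9] M [-0.01  0.06  0.03] op 0.603
fwd,left -0.20 -0.27 mm bubble mm2 (38) 31.7 ring off [ 1.56 -0.48]
15.0 eef [ 0.5183 -0.1481  0.0788] q [-0.52  1.23] F [0.8 0.2 1.4] M [0.02 0.04 0.02] op 0.599
fwd,left -0.15 -0.35 mm bubble mm2 (38) 30.4 ring off [ 1.52 -0.45]
```

servo_tool([
  {"tx": 0, "ty": 0, "tz": -0.1, "ax": 0, "ay": 0, "az": 0, "fingers": 0.7},
  {"tx": 0.1, "ty": 0.06, "tz": -0.11, "ax": 0, "ay": 0, "az": 0, "fingers": 0.7},
  {"tx": 0.1, "ty": 0.06, "tz": -0.11, "ax": 0, "ay": 0, "az": 0, "fingers": 0.7},
  {"tx": 0.1, "ty": 0.06, "tz": -0.11, "ax": 0, "ay": 0, "az": 0, "fingers": 0.7},
  {"tx": 0.1, "ty": 0.06, "tz": -0.11, "ax": 0, "ay": 0, "az": 0, "fingers": 0.7},
  {"tx": 0.1, "ty": 0.06, "tz": -0.11, "ax": 0, "ay": 0, "az": 0, "fingers": 0.7},
])

```text
clock: 15.65
eef_pos: [0.5482, -0.1136, 0.1221]
orientation: [-0.0, 0.768, 0.641, -0.0]
wrist_force: [-0.1, 0.1, -1.0]
opening: 0.703
finger_force: 0.0
```

```bash
python3 -c "
from h import *
for i in range(4): look('v%d'%i)
s=observe(); print(proj('wrist',[.5705,-.0455,.045],s))"
```

```text
15.65 eef [ 0.5482 -0.1136  0.1221] q [-0.44  1.31] F [-0.1  0.1 -1. ] M [-0.    0.04  0.04] op 0.703
fwd,left -0.28 0.27 mm bubble mm2 (38) 39.4 ring off [ 1.25 -0.7 ]
15.7 eef [ 0.5483 -0.1137  0.1223] q [-0.44  1.31] F [ 0.9 -0.3  0.4] M [-0.02 -0.01  0.05] op 0.7
fwd,left -0.26 0.28 mm bubble mm2 (38) 39.3 ring off [ 1.27 -0.71]
15.75 eef [ 0.5484 -0.1137  0.1224] q [-0.44  1.31] F [ 0.6 -0.2 -0.7] M [-0.04 -0.03 -0.02] op 0.701
fwd,left -0.27 0.28 mm bubble mm2 (38) 39.6 ring off [ 1.27 -0.7 ]
15.8 eef [ 0.5485 -0.1136  0.1224] q [-0.44  1.31] F [0.2 0.1 0.8] M [-0.   -0.03  0.  ] op 0.7
fwd,left -0.29 0.29 mm bubble mm2 (38) 39.4 ring off [ 1.22 -0.68]
(np.float64(294.100191828594), np.float64(106.90158014486458))
```

servo_tool([
  {"tx": -0.1, "ty": -0.06, "tz": 0, "ax": 0, "ay": 0, "az": 0, "fingers": 0.7},
  {"tx": -0.1, "ty": -0.06, "tz": 0.03, "ax": 0, "ay": 0, "az": 0, "fingers": 0.7},
  {"tx": -0.1, "ty": -0.06, "tz": 0.08, "ax": 0, "ay": 0, "az": 0, "fingers": 0.7},
  {"tx": -0.1, "ty": -0.06, "tz": 0.107, "ax": 0, "ay": 0, "az": 0, "fingers": 0.65},
  {"tx": -0.1, "ty": -0.06, "tz": 0.107, "ax": 0, "ay": 0, "az": 0, "fingers": 0.6},
  {"tx": -0.1, "ty": -0.06, "tz": 0.107, "ax": 0, "ay": 0, "az": 0, "fingers": 0.52},
  {"tx": -0.1, "ty": -0.06, "tz": 0.107, "ax": 0, "ay": 0, "az": 0, "fingers": 0.45},
  {"tx": -0.1, "ty": -0.06, "tz": 0.107, "ax": 0, "ay": 0, "az": 0, "fingers": 0.4},
  {"tx": -0.1, "ty": -0.06, "tz": 0.107, "ax": 0, "ay": 0, "az": 0, "fingers": 0.3},
  {"tx": -0.1, "ty": -0.06, "tz": 0.107, "ax": 0, "ay": 0, "az": 0, "fingers": 0.3},
])

```text
clock: 16.85
eef_pos: [0.5187, -0.1485, 0.0809]
orientation: [0.001, 0.767, 0.641, 0.0]
wrist_force: [-1.2, 0.8, 6.3]
opening: 0.401
finger_force: 59.2
```

servo_tool([
  {"tx": 0, "ty": 0, "tz": -0.001, "ax": 0, "ay": 0, "az": -0.18, "fingers": 0.3},
  {"tx": 0, "ty": 0, "tz": -0.002, "ax": 0, "ay": 0, "az": -0.36, "fingers": 0.3},
  {"tx": 0, "ty": 0, "tz": -0.002, "ax": 0, "ay": 0, "az": -0.53, "fingers": 0.3},
  {"tx": 0, "ty": 0, "tz": -0.002, "ax": 0, "ay": 0, "az": -0.53, "fingers": 0.3},
  {"tx": 0, "ty": 0, "tz": -0.002, "ax": 0, "ay": 0, "az": -0.53, "fingers": 0.3},
])

```text
clock: 17.35
eef_pos: [0.5184, -0.1485, 0.0811]
orientation: [0.0, 0.62, 0.785, 0.0]
wrist_force: [-1.2, 0.4, 4.1]
opening: 0.401
finger_force: 59.7
```

servo_tool([
  {"tx": 0, "ty": 0, "tz": 0, "ax": 0, "ay": 0, "az": 0, "fingers": 0.7},
  {"tx": 0, "ty": 0, "tz": 0, "ax": 0, "ay": 0, "az": 0, "fingers": 0.7},
  {"tx": 0, "ty": 0, "tz": 0, "ax": 0, "ay": 0, "az": 0, "fingers": 0.7},
  {"tx": 0, "ty": 0, "tz": -0.09, "ax": 0, "ay": 0, "az": 0, "fingers": 0.7},
  {"tx": 0.068, "ty": 0.095, "tz": -0.105, "ax": 0, "ay": 0, "az": 0.18, "fingers": 0.7},
  {"tx": 0.068, "ty": 0.095, "tz": -0.105, "ax": 0, "ay": 0, "az": 0.36, "fingers": 0.7},
  {"tx": 0.068, "ty": 0.095, "tz": -0.105, "ax": 0, "ay": 0, "az": 0.53, "fingers": 0.7},
  {"tx": 0.068, "ty": 0.095, "tz": -0.105, "ax": 0, "ay": 0, "az": 0.53, "fingers": 0.7},
  {"tx": 0.068, "ty": 0.095, "tz": -0.105, "ax": 0, "ay": 0, "az": 0.53, "fingers": 0.7},
])

```text
clock: 18.25
eef_pos: [0.5485, -0.113, 0.1224]
orientation: [-0.0, 0.766, 0.643, -0.0]
wrist_force: [0.3, 0.2, -0.5]
opening: 0.701
finger_force: 0.0
```

```bash
python3 -c "
from h import *
for i in range(2): look('w%d'%(i+2))
"
```

```text
18.25 eef [ 0.5485 -0.113   0.1224] q [-0.44  1.31] F [ 0.3  0.2 -0.5] M [-0.02  0.    0.03] op 0.701
fwd,left 0.27 0.58 mm bubble mm2 (38) 39.4 ring off [ 1.14 -0.77]
18.3 eef [ 0.5485 -0.113   0.1225] q [-0.44  1.31] F [-0.2 -0.5 -0.5] M [-0.   -0.03 -0.01] op 0.701
fwd,left 0.29 0.56 mm bubble mm2 (38) 39.2 ring off [ 1.13 -0.72]
```

servo_tool([
  {"tx": -0.1, "ty": -0.0585, "tz": 0, "ax": 0, "ay": 0, "az": 0, "fingers": 0.7},
  {"tx": -0.1, "ty": -0.0585, "tz": 0.03, "ax": 0, "ay": 0, "az": 0, "fingers": 0.7},
  {"tx": -0.1, "ty": -0.0585, "tz": 0.08, "ax": 0, "ay": 0, "az": 0, "fingers": 0.7},
  {"tx": -0.1, "ty": -0.0585, "tz": 0.106, "ax": 0, "ay": 0, "az": 0, "fingers": 0.65},
  {"tx": -0.1, "ty": -0.0585, "tz": 0.106, "ax": 0, "ay": 0, "az": 0, "fingers": 0.6},
  {"tx": -0.1, "ty": -0.0585, "tz": 0.105, "ax": 0, "ay": 0, "az": 0, "fingers": 0.52},
  {"tx": -0.1, "ty": -0.0585, "tz": 0.105, "ax": 0, "ay": 0, "az": 0, "fingers": 0.45},
  {"tx": -0.1, "ty": -0.0585, "tz": 0.104, "ax": 0, "ay": 0, "az": 0, "fingers": 0.4},
  {"tx": -0.1, "ty": -0.0585, "tz": 0.104, "ax": 0, "ay": 0, "az": 0, "fingers": 0.3},
  {"tx": -0.1, "ty": -0.0585, "tz": 0.104, "ax": 0, "ay": 0, "az": 0, "fingers": 0.3},
])

```text
clock: 19.35
eef_pos: [0.519, -0.1483, 0.0819]
orientation: [0.001, 0.767, 0.641, 0.0]
wrist_force: [-2.0, 0.3, 7.2]
opening: 0.403
finger_force: 59.7
```

servo_tool([
  {"tx": 0, "ty": 0, "tz": 0, "ax": 0, "ay": 0, "az": -0.18, "fingers": 0.3},
  {"tx": 0, "ty": 0, "tz": 0, "ax": 0, "ay": 0, "az": -0.36, "fingers": 0.3},
  {"tx": 0, "ty": 0, "tz": -0.001, "ax": 0, "ay": 0, "az": -0.54, "fingers": 0.3},
  {"tx": 0, "ty": 0, "tz": -0.001, "ax": 0, "ay": 0, "az": -0.72, "fingers": 0.3},
  {"tx": 0, "ty": 0, "tz": -0.001, "ax": 0, "ay": 0, "az": -0.9, "fingers": 0.3},
  {"tx": 0, "ty": 0, "tz": -0.001, "ax": 0, "ay": 0, "az": -0.9, "fingers": 0.3},
])

```text
clock: 19.95
eef_pos: [0.5185, -0.1483, 0.0821]
orientation: [0.0, 0.496, 0.868, -0.0]
wrist_force: [-4.2, 0.2, 6.2]
opening: 0.405
finger_force: 59.8
```

servo_tool([
  {"tx": 0, "ty": 0, "tz": 0, "ax": 0, "ay": 0, "az": 0, "fingers": 0.7},
  {"tx": 0, "ty": 0, "tz": 0, "ax": 0, "ay": 0, "az": 0, "fingers": 0.7},
  {"tx": 0, "ty": 0, "tz": 0, "ax": 0, "ay": 0, "az": 0, "fingers": 0.7},
  {"tx": 0, "ty": 0, "tz": -0.09, "ax": 0, "ay": 0, "az": 0, "fingers": 0.7},
  {"tx": 0.038, "ty": 0.1095, "tz": -0.103, "ax": 0, "ay": 0, "az": 0.18, "fingers": 0.7},
  {"tx": 0.038, "ty": 0.1095, "tz": -0.103, "ax": 0, "ay": 0, "az": 0.36, "fingers": 0.7},
  {"tx": 0.038, "ty": 0.1095, "tz": -0.103, "ax": 0, "ay": 0, "az": 0.54, "fingers": 0.7},
  {"tx": 0.038, "ty": 0.1095, "tz": -0.103, "ax": 0, "ay": 0, "az": 0.72, "fingers": 0.7},
  {"tx": 0.038, "ty": 0.1095, "tz": -0.103, "ax": 0, "ay": 0, "az": 0.9, "fingers": 0.7},
  {"tx": 0.038, "ty": 0.1095, "tz": -0.103, "ax": 0, "ay": 0, "az": 0.9, "fingers": 0.7},
  {"tx": 0.038, "ty": 0.1095, "tz": -0.103, "ax": 0, "ay": 0, "az": 0.9, "fingers": 0.7},
])

```text
clock: 21.05
eef_pos: [0.5488, -0.113, 0.1226]
orientation: [-0.0, 0.766, 0.643, 0.0]
wrist_force: [-0.1, -0.5, 0.1]
opening: 0.699
finger_force: 0.0
```

```bash
python3 -c "
from h import *
for i in range(2): look('x%d'%(i+2))
"
```

```text
21.05 eef [ 0.5488 -0.113   0.1226] q [-0.44  1.31] F [-0.1 -0.5  0.1] M [-0.02  0.03 -0.01] op 0.699
fwd,left 1.22 1.05 mm bubble mm2 (38) 39.4 ring off [ 1.01 -0.81]
21.1 eef [ 0.5487 -0.113   0.1226] q [-0.44  1.31] F [ 0.   0.8 -0.3] M [ 0.02  0.01 -0.01] op 0.703
fwd,left 1.21 1.07 mm bubble mm2 (38) 39.3 ring off [ 0.96 -0.76]
```

servo_tool([
  {"tx": -0.1, "ty": -0.059, "tz": 0, "ax": 0, "ay": 0, "az": 0, "fingers": 0.7},
  {"tx": -0.1, "ty": -0.059, "tz": 0.03, "ax": 0, "ay": 0, "az": 0, "fingers": 0.7},
  {"tx": -0.1, "ty": -0.059, "tz": 0.08, "ax": 0, "ay": 0, "az": 0, "fingers": 0.7},
  {"tx": -0.1, "ty": -0.059, "tz": 0.106, "ax": 0, "ay": 0, "az": 0, "fingers": 0.65},
  {"tx": -0.1, "ty": -0.059, "tz": 0.106, "ax": 0, "ay": 0, "az": 0, "fingers": 0.6},
  {"tx": -0.1, "ty": -0.059, "tz": 0.105, "ax": 0, "ay": 0, "az": 0, "fingers": 0.52},
  {"tx": -0.1, "ty": -0.059, "tz": 0.105, "ax": 0, "ay": 0, "az": 0, "fingers": 0.45},
  {"tx": -0.1, "ty": -0.059, "tz": 0.104, "ax": 0, "ay": 0, "az": 0, "fingers": 0.4},
  {"tx": -0.1, "ty": -0.059, "tz": 0.104, "ax": 0, "ay": 0, "az": 0, "fingers": 0.3},
  {"tx": -0.1, "ty": -0.059, "tz": 0.104, "ax": 0, "ay": 0, "az": 0, "fingers": 0.3},
])

```text
clock: 22.15
eef_pos: [0.5188, -0.1483, 0.0819]
orientation: [0.0, 0.767, 0.641, 0.0]
wrist_force: [-2.4, 1.4, 6.1]
opening: 0.403
finger_force: 59.6
```

servo_tool([
  {"tx": 0, "ty": 0, "tz": -0.001, "ax": 0, "ay": 0, "az": 0.18, "fingers": 0.3},
  {"tx": 0, "ty": 0, "tz": -0.002, "ax": 0, "ay": 0, "az": 0.36, "fingers": 0.3},
  {"tx": 0, "ty": 0, "tz": -0.002, "ax": 0, "ay": 0, "az": 0.54, "fingers": 0.3},
  {"tx": 0, "ty": 0, "tz": -0.002, "ax": 0, "ay": 0, "az": 0.73, "fingers": 0.3},
  {"tx": 0, "ty": 0, "tz": -0.002, "ax": 0, "ay": 0, "az": 0.73, "fingers": 0.3},
  {"tx": 0, "ty": 0, "tz": -0.002, "ax": 0, "ay": 0, "az": 0.73, "fingers": 0.3},
])

```text
clock: 22.75
eef_pos: [0.519, -0.1485, 0.082]
orientation: [0.001, 0.916, 0.4, 0.001]
wrist_force: [5.3, -1.3, -3.1]
opening: 0.4
finger_force: 59.9
```

servo_tool([
  {"tx": 0, "ty": 0, "tz": 0, "ax": 0, "ay": 0, "az": 0, "fingers": 0.7},
  {"tx": 0, "ty": 0, "tz": 0, "ax": 0, "ay": 0, "az": 0, "fingers": 0.7},
  {"tx": 0, "ty": 0, "tz": 0, "ax": 0, "ay": 0, "az": 0, "fingers": 0.7},
  {"tx": 0, "ty": 0, "tz": -0.09, "ax": 0, "ay": 0, "az": 0, "fingers": 0.7},
  {"tx": 0.116, "ty": -0.005, "tz": -0.102, "ax": 0, "ay": 0, "az": -0.18, "fingers": 0.7},
  {"tx": 0.116, "ty": -0.005, "tz": -0.102, "ax": 0, "ay": 0, "az": -0.36, "fingers": 0.7},
  {"tx": 0.116, "ty": -0.005, "tz": -0.102, "ax": 0, "ay": 0, "az": -0.54, "fingers": 0.7},
  {"tx": 0.116, "ty": -0.005, "tz": -0.102, "ax": 0, "ay": 0, "az": -0.73, "fingers": 0.7},
  {"tx": 0.116, "ty": -0.005, "tz": -0.102, "ax": 0, "ay": 0, "az": -0.73, "fingers": 0.7},
  {"tx": 0.116, "ty": -0.005, "tz": -0.102, "ax": 0, "ay": 0, "az": -0.73, "fingers": 0.7},
])

```text
clock: 23.75
eef_pos: [0.5485, -0.1128, 0.1226]
orientation: [-0.0, 0.769, 0.64, -0.0]
wrist_force: [0.1, 1.0, -0.1]
opening: 0.698
finger_force: 0.0
```

```bash
python3 -c "
from h import *
for i in range(2): look('y%d'%(i+2))
"
```

```text
23.75 eef [ 0.5485 -0.1128  0.1226] q [-0.44  1.32] F [ 0.1  1.  -0.1] M [0.05 0.01 0.01] op 0.698
fwd,left 0.43 0.66 mm bubble mm2 (38) 39.2 ring off [ 1.06 -0.73]
23.8 eef [ 0.5485 -0.1129  0.1226] q [-0.44  1.32] F [0.3 0.2 1.3] M [ 0.02 -0.04  0.03] op 0.704
fwd,left 0.45 0.68 mm bubble mm2 (38) 38.7 ring off [ 1.08 -0.78]
```

servo_tool([
  {"tx": 0, "ty": 0, "tz": -0.1, "ax": 0, "ay": 0, "az": 0, "fingers": 0.7},
  {"tx": 0, "ty": 0, "tz": -0.2, "ax": 0, "ay": 0, "az": 0, "fingers": 0.7},
  {"tx": 0, "ty": 0, "tz": -0.2, "ax": 0, "ay": 0, "az": 0, "fingers": 0.7},
  {"tx": 0, "ty": 0, "tz": -0.2, "ax": 0, "ay": 0, "az": 0, "fingers": 0.7},
  {"tx": 0, "ty": 0, "tz": -0.2, "ax": 0, "ay": 0, "az": 0, "fingers": 0.7},
])

```text
clock: 24.35
eef_pos: [0.5482, -0.1128, 0.2016]
orientation: [-0.001, 0.768, 0.641, -0.0]
wrist_force: [-0.1, 0.1, -0.4]
opening: 0.697
finger_force: 0.0
```

```bash
python3 -c "
from h import *
look('z1'); print(sign_off())"
```

```text
24.35 eef [ 0.5482 -0.1128  0.2016] q [-0.44  1.31] F [-0.1  0.1 -0.4] M [ 0.03  0.02 -0.05] op 0.697
fwd,left 0.41 0.68 mm bubble mm2 (38) 39.1 ring off [ 1.11 -0.72]
the job is handed in; nothing more can be done
None
```

I turned both screws down and handed the job in at 24 s: the bubble sits inside its ring (about 0.16° of lean), and judging by how the bubble moved with each turn, both front feet share the load, though I did not press the corners to check for rocking.

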